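# Fit the rotor to the sample centrifuge and hold it home

## Robot

A 6-joint arm with a two-finger parallel gripper is mounted at the origin on the work surface. World frame = base frame: x ahead of the robot, y to its left, z up, the work surface at z = 0. Lengths are in mm, angles in rad, forces in N, time in s.
With the tool pointing down it reaches from about 250 to 725 mm from the base axis. Payload 4 kg.
Tool frame: the origin (TCP) lies at the very end of the fingers, on their centre line; the grasp point (between the pads) lies 19 mm behind it; z points along the fingers, y is the direction in which the jaws open and shut (so a half turn about z gives the same grasp; the last joint's range is limited). The gripper opens to 85 mm and grips with 20 to 120 N. Pads are 22 mm wide; open, the fingers measure 114 mm over their backs; the gripper's body (76 mm by 85 mm) begins 54 mm behind the grasp point. The pads swing forward as they close: fully open they stand 13 mm farther back than shut.
Start: joints at [1.267, 0.241, 0.005, 1.335, 0, 1.571], TCP at [149.572, 477.103, 231.306] pointing down, gripper open.
Joint ranges: [-2.72, 2.72], [-1.05, 1.87], [-1.09, 1.28], [-1.99, 2.15], [-1.42, 1.44], [-3.14, 3.14]. Speed limits (rad/s): [2.79, 2.79, 3.14, 3.14, 3.14, 3.14].

## Interface

Orientations are given as a unit quaternion [w, x, y, z].
In Python, from plant import arm gives the robot as it stands. The module is installed in compiled form; this text tells all that it offers.
- The arm moves only by the tool send_rows, never from a script. Its argument "steps" is text: rows parted by semicolons, each of 7 numbers parted by spaces: the turn, a rotation vector about the tool's x, y, z in rad, then the shift along the tool's x, y, z in mm, then the finger opening in mm, from 0 to 85.4. In form: rx ry rz tx ty tz claw; .... A call has 1 to 20 rows; each row is the pose to reach, as a shift and turn from the pose commanded when the call began, along the tool's axes at that moment; what a row does not reach only later rows make up. A row lasts 1/10 s, in which the tool goes at most 50 mm and 8.59 degrees, less where a joint would pass 70% of its speed; a pose out of reach is approached as far as the arm can. A call with a gripper value outside its range is refused whole. The fingers move at their own pace and stop on an object; "squeeze" is the grip in N (left out, the last holds). Time passes only in rows, so rows that repeat a pose let the fingers close. It gives the time, the measured TCP pose, the force and the opening at its end, in the units of the state.
- arm.get_state(): the state, without advancing time (a new reading comes with each control period).
- arm.grab_frame(name): name is "scene" or "top" or "wrist"; returns a dict with "frame" (384x512x3 uint8, blue, green, red), "intrinsics" (3x3 intrinsics, pixels), "rvec" (rotation vector, rad) and "tvec" (3), from world to camera coordinates, as OpenCV has them. Camera axes: x right, y down, z forward; pixel columns grow to the right and rows downward; lengths in mm; the calibration is good to about 2 mm. A picture is of the moment at which its call begins. There is no depth.
- arm.close_job(): hands the job in, once; it reports no verdict.
The state is a dict: "time": time; "joint_positions": joint angles; "joint_velocities": joint speeds; "effort": joint torques, N m; "eef_pos": TCP position; "ee_rot": TCP orientation; "contact_force": force on the tool from outside, world axes, zero at the start; "ft_torque": the same for the moment, N m; "width": finger opening in mm.
Only numpy, scipy, OpenCV 4.12 (cv2) and the standard library are available. Lean on these libraries where they do the work, as an engineer would, in place of code of your own. Each camera call takes 0.05 s, during which the arm holds its last target.

## Task

Switch the small bench centrifuge off by turning its rotary switch anticlockwise until it clicks over into the off position. Then pick up the rotor from the bench by its knob, lower it over the spindle in the bowl, turn it until its hub meshes with the spindle's splines, and press it fully home against the sprung seat. Finish while still gripping the knob and pressing the rotor home, so that I can lock it (it springs up if you let go), and leave the other things on the desk where they are.

Things in the scene. Friction and masses are not known exactly. Their poses are not given: they have to be found in the camera images.
- machine: Bench centrifuge, white casing fixed on the desk, 250 (x) x 200 (y) mm, flat top at 115 mm. Origin: centre of the underside, z up, -x side = front with the control panel. Round bowl, 150 mm wide, 60 deep, centre 30 mm to +x of the origin; seal rim stands 4 mm over the top. Clear lid stands open beyond the +x edge (120 to 240 mm high). Switch axis 89 mm to -x of the origin.
- switch_grip (a point): Middle of the rotary switch's black grip bar, on its vertical turning axis, 138 mm above the desk. Bar 38 mm long, 12 thick, from 124 to 148 mm above the desk; under it a disc of 38 mm diameter and a collar of 49 mm on the casing's top. The point turns with the bar: x axis along the bar to the end with the white pointer line, z up.
- power_switch (a joint): Switch angle, rad: 0 = off (bar along the casing's x axis, pointer to the bowl), 1.2 = on; grows clockwise from above, so off is an anticlockwise turn. Stops at -0.03 and 1.23. A sprung detent half-way (0.6) resists with up to about 0.14 N m on the way up to it and snaps the switch on, to within 0.2 rad of off, once it is well past.
- spindle_seat (a point): Point on the drive spindle's vertical axis, in the bowl, where the rotor's foot (its origin) is when fully home, 72 mm above the desk. z up. It turns with the spindle: x axis along one of its six splines: radial ribs every 60 degrees, 4 mm wide, round tops, out to 15 mm from the axis, tops 11 mm above this point. Spindle turns against 0.05 N m of friction.
- pilot_tip (a point): Tip of the spindle's steel pilot, on its axis, 42 mm above spindle_seat, 6 mm in diameter, widening downwards to 16 mm at 30 mm above spindle_seat. Around its foot lies a sprung washer, 34 mm in diameter: top 5 mm above spindle_seat when free; 4 N starts it down, 10 N brings it to its stop at spindle_seat level.
- rotor: Grey six-place rotor, 110 mm diameter, 84 high, 0.2 to 0.3 kg, upright on the desk. Origin: centre of the underside, z up. Pilot bore 18.4 mm wide, 46 deep, open below. Hub foot 48 mm wide with six radial slots, 13 deep, every 60 degrees, one along x, each in line with a tube place. Meshes within about 4 degrees, else rides on the spline tops, origin 11 mm over spindle_seat.
- rotor_knob (a point): Middle of the rotor's round black grip knob, on its axis, 66 mm above the rotor's origin. Knob 26 mm in diameter, from 49 to 84 mm above the origin; the rotor's deck lies at 45 mm, tube places included. Turns with the rotor: x along a slot, z up.
- tube_rack: White rack with capped sample tubes, 60 x 130 mm, 84 mm high, loose on the desk, origin at the centre of its underside. Not to be disturbed.
- kidney_dish: Grey-brown kidney dish with syringes, about 240 x 110 mm, 47 mm high, loose on the desk, origin at the underside. Not to be disturbed.
- glove_box: Cardboard glove box 125 x 240 mm, 75 mm high, loose on the desk, origin at the centre of its underside. Not to be disturbed.
- spray_bottle: White spray bottle, 84 mm in diameter, 200 mm high, loose on the desk, origin at the centre of its underside. Not to be disturbed.
Not all that is in view belongs to the job. What is shaped like the rotor but blue or turquoise is not meant.

How it is judged:
By the outcome, as a careful person would: the job done as asked, in the order asked, and still so for the second after the job is handed in, while the arm keeps its last pose, push and grip.
It also fails if it takes over 48 s, if anything falls off the work surface, if the arm or the gripper's body presses on something with over 40 N, if the wrist force passes 120 N, or if a joint passes its speed limit or range.

## Working session

There is one attempt and no reset: what is moved stays moved. The work goes in short steps, Python scripts to look and compute and a tool call to move; the robot and the scene stay as the last step left them, time stands still between calls to the robot, and variables do not carry over. Pictures are saved under pics/ and viewed, and the job is handed in when it is done.

Besides the shell and the picture viewer there is one more tool, called after ">>>" as name(argument=value, ...), one argument or row to a line, values as JSON. send_rows: Moves the arm, as the interface text tells. Its arguments: {"type":"object","properties":{"steps":{"type":"string"},"squeeze":{"type":"number"}},"required":["steps"]}

```bash
mkdir -p pics; cat > h.py <<'E'
import numpy as np, cv2
from plant import arm
def grab(n,f):
    d=arm.grab_frame(n); cv2.imwrite(f'pics/{f}.png',d['frame'])
    np.savez(f'pics/{f}.npz',**{k:np.array(d[k]) for k in d}); return d
def load(f): return dict(np.load(f'pics/{f}.npz'))
def proj(d,P): return cv2.projectPoints(np.array(P,float).reshape(-1,1,3),d['rvec'].astype(float),d['tvec'].astype(float),d['intrinsics'].astype(float),None)[0].reshape(-1,2)
def onz(d,uv,z):
    R=cv2.Rodrigues(d['rvec'].astype(float))[0]; t=d['tvec'].reshape(3)
    r=R.T@np.linalg.inv(d['intrinsics'])@np.array([uv[0],uv[1],1.]); c=-R.T@t
    return c+r*(z-c[2])/r[2]
def crop(f,x0,y0,x1,y1,s,o):
    im=cv2.imread(f'pics/{f}.png')[y0:y1,x0:x1]; cv2.imwrite(f'pics/{o}.png',cv2.resize(im,None,fx=s,fy=s,interpolation=cv2.INTER_CUBIC))
E
python3 - <<'E'
from h import *
for n in('scene','top','wrist'):
    d=grab(n,n+'0'); R=cv2.Rodrigues(d['rvec'])[0]; print(n,-R.T@d['tvec'].reshape(3),R[2],d['intrinsics'][0,0])
print(arm.get_state())
E
```

```text
scene [1589.48704705 -163.41271698 1071.47379049] [-0.72760424  0.10355908 -0.67813537] 443.06458452663986
top [ 353.43641241    6.00254689 1753.63594099] [ 0.12130328 -0.01533709 -0.992497  ] 489.0570725333445
wrist [ 71.14378498 499.96667818 372.06110769] [ 0.30083488 -0.09657881 -0.94877337] 339.8180016012674
{'time': 0.15, 'joint_positions': array([ 1.26698224e+00,  2.41275651e-01,  4.02485982e-03,  1.33519201e+00,
       -3.82874350e-06,  1.57080921e+00]), 'joint_velocities': array([-0.00189696, -0.00122907,  0.00317216,  0.00111382, -0.00078933,
       -0.00067407]), 'effort': array([-8.53406902e-06, -3.72635293e+01,  2.52638394e+01,  1.23614649e-02,
       -1.97547860e-05, -9.83347547e-06]), 'eef_pos': array([149.43819579, 476.64217508, 230.59624456]), 'ee_rot': array([-1.22677259e-04,  1.51329803e-01,  9.88482986e-01, -8.14045582e-04]), 'contact_force': array([-0.15771387, -0.08231793,  1.1846267 ]), 'ft_torque': array([-0.00311041,  0.01627069,  0.01808171]), 'width': 85.43542978095812}
```

View pics/top0.png

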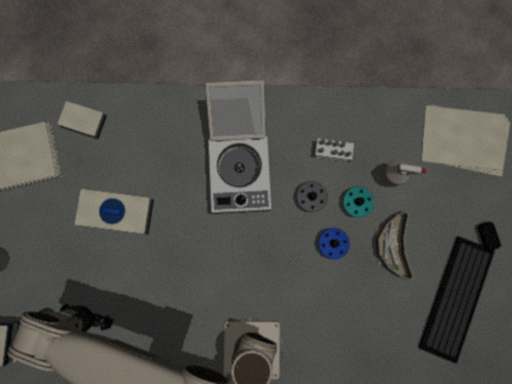

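View pics/scene0.png

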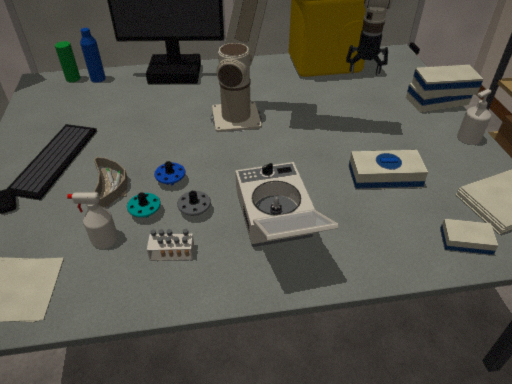

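View pics/wrist0.png

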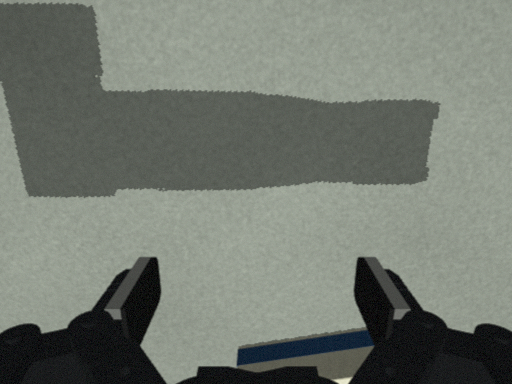

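The top view shows the machine at about (240,172), its switch at about (241,200), the grey rotor at about (312,195), and the teal and blue decoys at (358,202) and (334,243). I'll enlarge these areas.

```bash
python3 - <<'E'
from h import *
crop('top0',200,130,280,220,7,'c1'); crop('top0',285,170,345,225,10,'c2'); crop('scene0',170,150,340,250,4,'c3')
d=load('top0')
print('spindle',onz(d,(239.5,167.5),114)); print('switch',onz(d,(241,200),148)); print('knob',onz(d,(312,196),84))
for c in [(209.5,139),(268,139),(271,210),(210.5,212)]: print(onz(d,c,115))
E
```

```text
spindle [621.79372001  45.87765058 114.        ]
switch [507.86118266  38.36122972 148.        ]
knob [ 531.01553093 -204.16764265   84.        ]
[718.60997953 149.72369717 115.        ]
[721.64560227 -49.9243103  115.        ]
[478.62195851 -62.20966521 115.        ]
[469.33350109 140.50906577 115.        ]
```

View pics/c1.png

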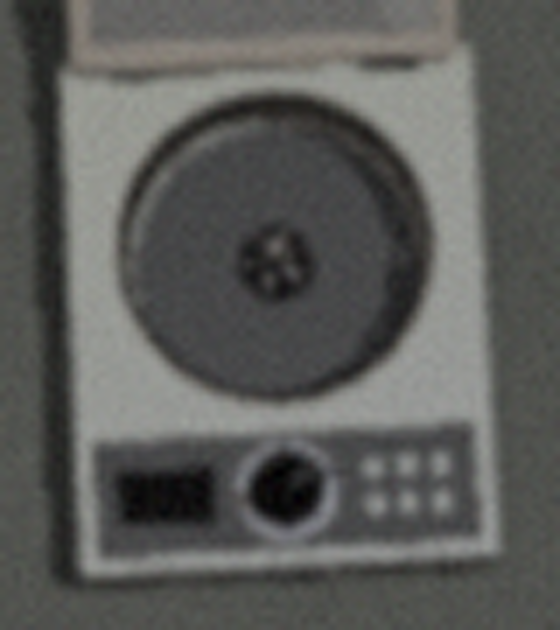

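View pics/c2.png

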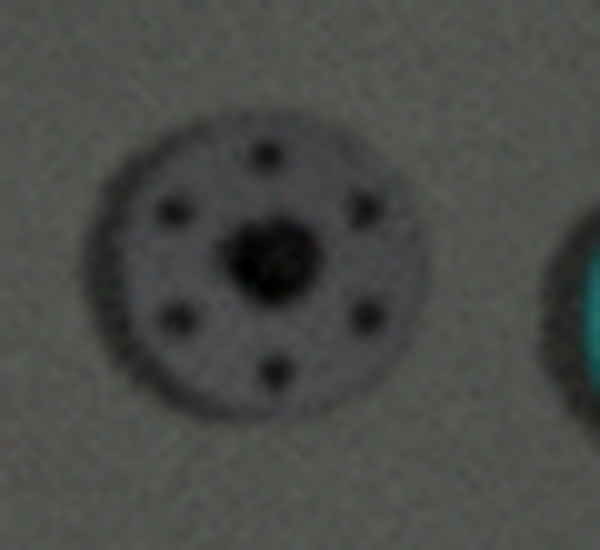

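View pics/c3.png

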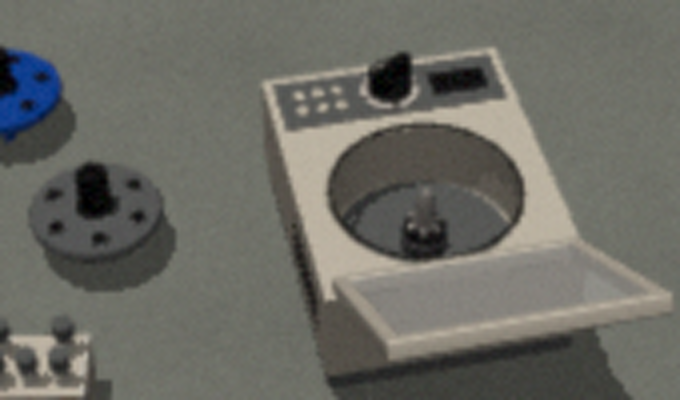

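```bash
cat >> h.py <<'E'
def tool(a):
    a=np.deg2rad(a); return np.array([[np.cos(a),np.sin(a),0],[np.sin(a),-np.cos(a),0],[0,0,-1]])
def rel(p0,a0,p1,a1):
    "tool down; a = world azimuth of tool x, deg. prints row for move"
    t=tool(a0).T@(np.array(p1,float)-np.array(p0,float)); rz=-np.deg2rad(a1-a0)
    print('rz %.3f  t %.1f %.1f %.1f'%(rz,*t), 'rows>=',max(np.linalg.norm(t)/50,abs(a1-a0)/8.59).round(1))
def stat():
    s=arm.get_state(); R=cv2.Rodrigues(np.zeros(3))[0]
    w,x,y,z=s['ee_rot']; X=np.array([1-2*(y*y+z*z),2*(x*y+w*z),2*(x*z-w*y)]); Z=np.array([2*(x*z+w*y),2*(y*z-w*x),1-2*(x*x+y*y)])
    print('t',round(s['time'],2),'p',s['eef_pos'].round(1),'az',np.rad2deg(np.arctan2(X[1],X[0])).round(2),'z',Z.round(3),'F',np.round(s['contact_force'],1),'T',np.round(s['ft_torque'],2),'w',round(s['width'],1),'j',s['joint_positions'].round(2))
    return s
E
python3 - <<'E'
from h import *
stat()
rel((149.57,477.1,231.3),162.59,(535,40,240),114)
E
```

```text
t 0.15 p [149.4 476.6 230.6] az 162.59 z [-0.    -0.002 -1.   ] F [-0.2 -0.1  1.2] T [-0.    0.02  0.02] w 85.4 j [ 1.27  0.24  0.    1.34 -0.    1.57]
rz 0.848  t -498.6 -301.8 -8.7 rows>= 11.7
```

>>> send_rows(
  steps="0 0 0.848 -498.6 -301.8 -8.7 50;0 0 0.848 -498.6 -301.8 -8.7 50;0 0 0.848 -498.6 -301.8 -8.7 50;0 0 0.848 -498.6 -301.8 -8.7 50;0 0 0.848 -498.6 -301.8 -8.7 50;0 0 0.848 -498.6 -301.8 -8.7 50;0 0 0.848 -498.6 -301.8 -8.7 50;0 0 0.848 -498.6 -301.8 -8.7 50;0 0 0.848 -498.6 -301.8 -8.7 50;0 0 0.848 -498.6 -301.8 -8.7 50;0 0 0.848 -498.6 -301.8 -8.7 50;0 0 0.848 -498.6 -301.8 -8.7 50;0 0 0.848 -498.6 -301.8 -8.7 50;0 0 0.848 -498.6 -301.8 -8.7 50",
)

```text
time: 1.55
eef_pos: [534.8, 39.4, 239.2]
ee_rot: [-0.001, 0.545, 0.838, -0.0]
contact_force: [0.7, 0.2, -0.5]
width: 50.0
```

```bash
python3 - <<'E'
from h import *
grab('wrist','w1'); stat()
E
```

```text
t 1.6 p [534.4  40.1 239.4] az 113.99 z [-0.002  0.    -1.   ] F [ 0.   0.2 -0.3] T [ 0.04  0.06 -0.01] w 49.8 j [0.07 0.31 0.12 1.38 0.   1.23]
```

View pics/w1.png

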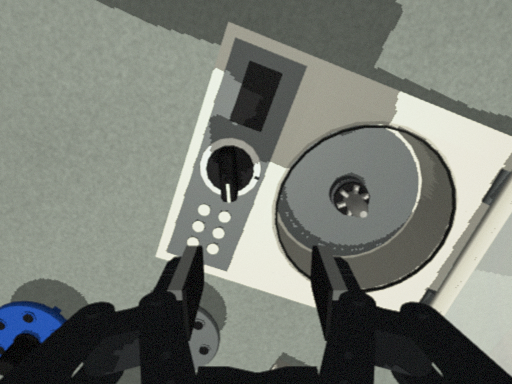

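The wrist view shows the switch collar at about (230,166) with its pointer down towards (228,198), the bowl centred at about (365,208), and the spindle at about (352,198) with its splines visible.

```bash
python3 - <<'E'
from h import *
crop('w1',190,125,270,215,7,'c4'); crop('w1',320,165,390,230,8,'c5')
E
```

```text
(no output)
```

View pics/c4.png

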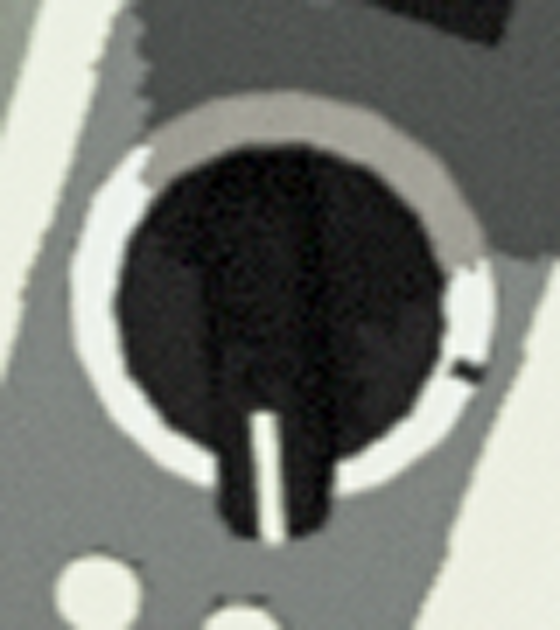

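View pics/c5.png

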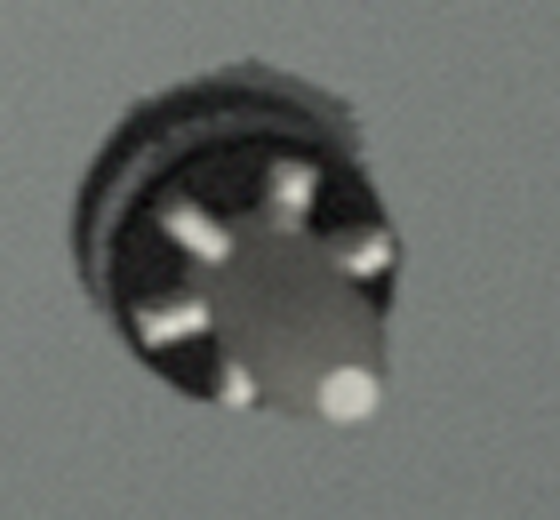

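```bash
python3 - <<'E'
from h import *
d=load('w1')
S=lambda c:((c[0]+.5)/7-.5+190,(c[1]+.5)/7-.5+125)
P=lambda c:((c[0]+.5)/8-.5+320,(c[1]+.5)/8-.5+165)
print('collar',onz(d,S((282,295)),118),'disc',onz(d,S((280,306)),124))
a,b=onz(d,S((262,412)),148),onz(d,S((275,545)),148);print('ptr',a,b,np.rad2deg(np.arctan2(*(b-a)[1::-1])))
tip=onz(d,P((349,395)),114);print('tip',tip)
for e in [(172,212),(295,165),(390,245),(140,328)]:
    q=onz(d,P(e),83)-tip; print(np.hypot(*q[:2]),np.rad2deg(np.arctan2(q[1],q[0])))
for i,o in [((222,250),(172,212)),((288,220),(295,165)),((345,268),(390,245)),((205,318),(140,328))]:
    q=onz(d,P(o),83)-onz(d,P(i),83); print('line',np.rad2deg(np.arctan2(q[1],q[0])))
# corners: off casing top: image
for n,c in [('frontL',(229,22)),('frontR',(157,256))]: print(n,onz(d,c,115))
m=load('top0')
print('tip top proj',proj(m,[tip]),'switch',proj(m,[[*(onz(d,S((280,306)),124))[:2],148]]))
E
```

```text
collar [508.02324609  42.85089065 118.        ] disc [508.14887227  43.18626588 124.        ]
ptr [510.09311462  38.58088983 148.        ] [516.82355162  25.7115476  148.        ] -62.391233333056505
tip [626.8398065   49.44714335 114.        ]
15.902089836829923 164.32219664404744
15.863986008644282 108.83990568848088
14.60985016339575 48.59199925449902
15.465517659238007 -140.51405963624993
line 166.86754955988093
line 112.17059424266645
line 53.67951094035536
line -146.6590358490425
frontL [467.40813232 139.15306674 115.        ]
frontR [480.27456601 -58.65609017 115.        ]
tip top proj [[238.47185638 166.01697296]] switch [[239.53683677 199.89406487]]
```

```bash
python3 - <<'E'
from h import *
rel((535,40,240),114,(508,43,170),115)
rel((535,40,240),114,(508,43,128),115)
E
```

```text
rz -0.017  t 13.7 -23.4 70.0 rows>= 1.5
rz -0.017  t 13.7 -23.4 112.0 rows>= 2.3
```

>>> send_rows(
  steps="0 0 -0.017 13.7 -23.4 60 44;0 0 -0.017 13.7 -23.4 85 44;0 0 -0.017 13.7 -23.4 100 44;0 0 -0.017 13.7 -23.4 112 44;0 0 -0.017 13.7 -23.4 112 44",
  squeeze=40,
)

```text
time: 2.1
eef_pos: [506.7, 43.9, 127.0]
ee_rot: [-0.001, 0.537, 0.844, -0.001]
contact_force: [-0.1, 0.8, 0.2]
width: 43.9
```

```bash
python3 - <<'E'
from h import *
grab('wrist','w2'); stat()
E
```

```text
t 2.15 p [507.9  43.8 128.2] az 115.06 z [-0.  0. -1.] F [ 0.9 -0.5 -0.2] T [-0.02  0.02 -0.02] w 44.0 j [ 0.09  0.33 -0.15  1.09  0.    1.22]
```

View pics/w2.png

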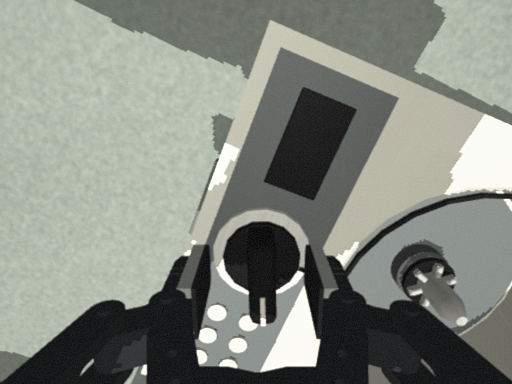

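The bar sits centred and aligned between the fingers. I'll close on it.

>>> send_rows(
  steps="0 0 0 0 0 0 8;0 0 0 0 0 0 8;0 0 0 0 0 0 8;0 0 0 0 0 0 8;0 0 0 0 0 0 8",
  squeeze=60,
)

```text
time: 2.65
eef_pos: [509.4, 43.1, 129.5]
ee_rot: [0.001, 0.537, 0.843, 0.001]
contact_force: [0.1, 0.2, 5.9]
width: 10.7
```

>>> send_rows(
  steps="0 0 -0.05 0 0 -1.5 8;0 0 -0.17 0 0 -1.5 8;0 0 -0.29 0 0 -1.5 8;0 0 -0.41 0 0 -1.5 8",
)

```text
time: 3.05
eef_pos: [509.3, 43.1, 129.6]
ee_rot: [0.001, 0.352, 0.936, 0.001]
contact_force: [2.9, 1.2, -2.0]
width: 10.6
```

```bash
python3 - <<'E'
from h import *
grab('wrist','w3'); stat()
E
```

```text
t 3.1 p [509.3  43.1 129.6] az 138.9 z [ 0.002  0.001 -1.   ] F [ 4.5  0.9 -3.9] T [ 0.12 -0.84 -0.13] w 10.5 j [ 0.08  0.33 -0.15  1.09  0.    0.8 ]
```

View pics/w3.png

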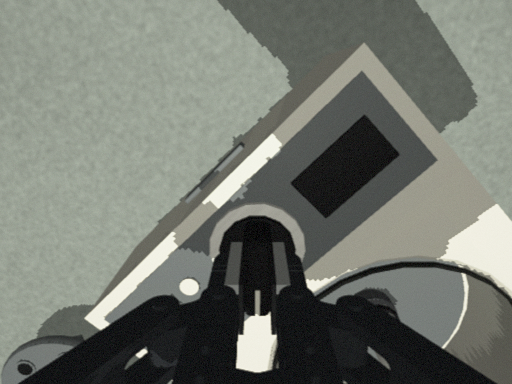

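The bar turns with the gripper, so I'll continue to off.

>>> send_rows(
  steps="0 0 -0.12 0 0 0 8;0 0 -0.24 0 0 0 8;0 0 -0.36 0 0 0 8;0 0 -0.48 0 0 0 8;0 0 -0.6 0 0 0 8;0 0 -0.7 0 0 0 8;0 0 -0.79 0 0 0 8;0 0 -0.79 0 0 0 8",
)

```text
time: 3.9
eef_pos: [509.3, 43.1, 129.6]
ee_rot: [0.001, -0.032, 0.999, 0.0]
contact_force: [3.9, 0.3, -2.5]
width: 10.4
```

```bash
python3 - <<'E'
from h import *
stat()
E
```

```text
t 3.9 p [509.3  43.1 129.6] az -176.38 z [ 0.002  0.    -1.   ] F [ 3.9  0.3 -2.5] T [ 0.17 -0.96 -0.  ] w 10.4 j [ 0.08  0.33 -0.15  1.09  0.    0.02]
```

>>> send_rows(
  steps="0 0 0 0 0 0 44;0 0 0 0 0 0 44;0 0 0 0 0 0 44;0 0 0 0 0 -30 44;0 0 0 0 0 -70 44;0 0 0 0 0 -110 44;0 0 0 0 0 -110 44",
)

```text
time: 4.6
eef_pos: [511.1, 43.2, 245.7]
ee_rot: [0.006, -0.032, 0.999, 0.0]
contact_force: [0.4, 0.1, 0.3]
width: 43.9
```

```bash
python3 - <<'E'
from h import *
grab('wrist','w4'); stat()
E
```

```text
t 4.65 p [509.8  43.1 242.8] az -176.31 z [ 0.007  0.    -1.   ] F [-0.   0.3 -1. ] T [ 0.01 -0.   -0.01] w 44.0 j [ 0.08  0.25  0.05  1.36 -0.    0.02]
```

View pics/w4.png

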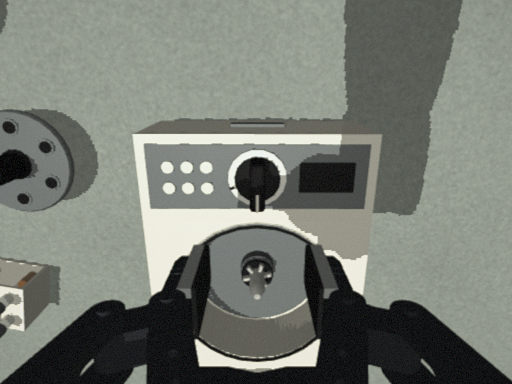

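The switch is off: its pointer now aims at the bowl at (257,205). The spindle tip is at about (257,297), and the rotor is at the left edge. Next I'll refine the spindle position and move over the rotor.

```bash
python3 - <<'E'
from h import *
crop('w4',230,240,285,310,10,'c6'); d=load('w4')
print(onz(d,(12,165),84)); a=rel((508,43,239.5),183.75,(535,-204,240),183.75)
E
```

```text
[ 520.23372052 -182.32968478   84.        ]
rz -0.000  t -10.8 -248.2 -0.5 rows>= 5.0
```

View pics/c6.png

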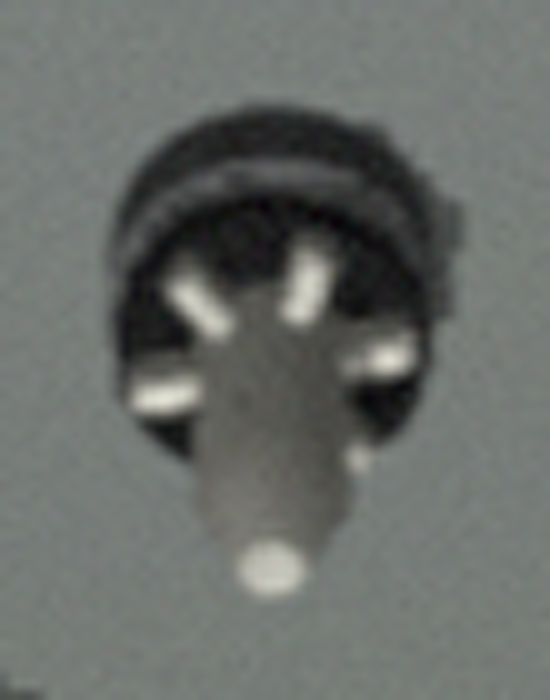

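```bash
python3 - <<'E'
from h import *
d=load('w4')
P=lambda c:((c[0]+.5)/10-.5+230,(c[1]+.5)/10-.5+240)
tip=onz(d,P((272,568)),114);print('tip',tip)
O=[(170,275),(318,245),(412,352),(133,402)];I=[(222,325),(298,315),(350,365),(198,390)]
for o,i in zip(O,I):
    q=onz(d,P(o),83);r=onz(d,P(i),83)
    f=lambda v:np.rad2deg(np.arctan2(v[1],v[0]))
    print(np.hypot(*(q-tip)[:2]).round(1),f(q-tip)%60,f(q-r)%60)
# fit centre+phase: circle points radius 15 at z 83
from scipy.optimize import least_squares
Q=np.array([onz(d,P(o),83)[:2] for o in O]);rs=[(Q[k]-tip[:2]) for k in range(4)]
k=[round((np.rad2deg(np.arctan2(v[1],v[0]))-46)/60) for v in rs]
fun=lambda p:np.concatenate([Q[j]-p[:2]-15*np.array([np.cos(p[2]+k[j]*np.pi/3),np.sin(p[2]+k[j]*np.pi/3)]) for j in range(4)])
s=least_squares(fun,[*tip[:2],.8]);print(s.x[:2],np.rad2deg(s.x[2])%60,s.fun.round(1))
E
```

```text
tip [626.38813999  49.10804706 114.        ]
16.5 42.80444060322347 45.54083483904901
17.0 47.62358757231229 49.81035536485925
14.9 48.05092509631723 47.284098465866094
14.6 42.60160592877999 45.6956295857387
[625.11070469  48.92974889] 45.565775002287715 [-0.3 -0.3 -0.8  0.1  0.7 -0.1  0.4  0.4]
```

>>> send_rows(
  steps="0 0 0 -10.8 -248.2 0 44;0 0 0 -10.8 -248.2 0 44;0 0 0 -10.8 -248.2 0 44;0 0 0 -10.8 -248.2 0 44;0 0 0 -10.8 -248.2 0 44;0 0 0 -10.8 -248.2 0 44;0 0 0 -10.8 -248.2 0 44;0 0 0 -10.8 -248.2 0 44",
)

```text
time: 5.45
eef_pos: [534.4, -203.1, 238.5]
ee_rot: [-0.001, -0.033, 0.999, 0.001]
contact_force: [0.5, 0.5, -0.3]
width: 43.7
```

```bash
python3 - <<'E'
from h import *
grab('wrist','w5'); stat()
E
```

```text
t 5.5 p [ 534.6 -202.7  238.9] az -176.19 z [-0.002  0.001 -1.   ] F [ 0.2 -0.8  0.2] T [ 0.04  0.05 -0.04] w 43.7 j [-0.36  0.38  0.22  1.41  0.   -0.43]
```

View pics/w5.png

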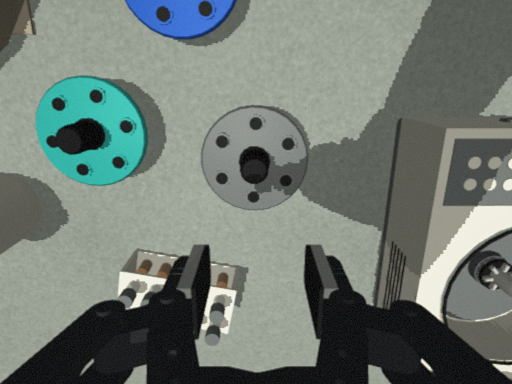

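```bash
python3 - <<'E'
from h import *
crop('w5',195,95,315,215,5,'c7')
E
```

```text
(no output)
```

View pics/c7.png

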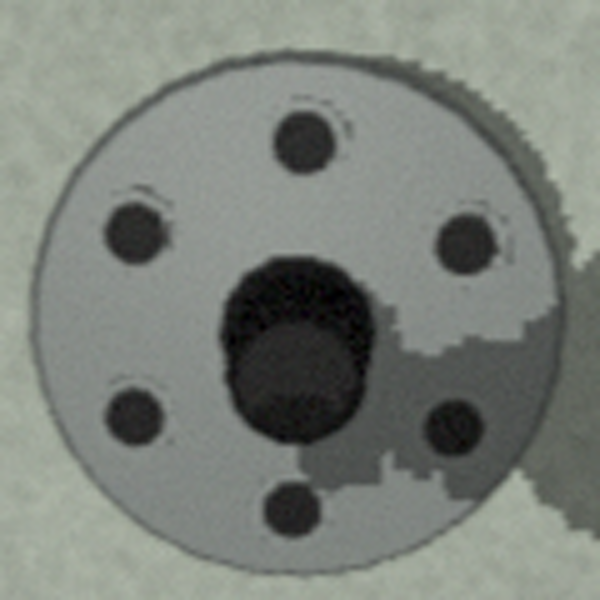

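```bash
python3 - <<'E'
from h import *
d=load('w5')
P=lambda c:((c[0]+.5)/5-.5+195,(c[1]+.5)/5-.5+95)
H=np.array([onz(d,P(c),45) for c in [(304,142),(466,243),(454,428),(292,510),(134,417),(134,234)]])
c=H.mean(0);print('centre',c,np.hypot(*(H-c)[:,:2].T))
a=np.rad2deg(np.arctan2((H-c)[:,1],(H-c)[:,0]));print(a%60)
print('phase',np.rad2deg(np.angle(np.mean(np.exp(1j*6*np.deg2rad(a)))))/6)
print('rim',onz(d,P((297,313)),45),'knob',onz(d,P((297,376)),84))
for q in [(135,250),(244,262),(237,333)]: print('rack',onz(d,q,60))
p=(*c[:2],)
rel((535,-204,240),183.75,(*p,54),183.75)
E
```

```text
centre [ 531.03706874 -207.13550057   45.        ] [37.9135838  38.09011782 37.93377795 37.9859933  37.95549752 37.94005858]
[1.58545185 2.05857989 1.61620957 1.85981148 1.61547    2.05627679]
phase 1.7986293059170304
rim [ 527.10135187 -207.44919982   45.        ] knob [ 529.97333153 -207.00274281   84.        ]
rack [ 631.06131396 -326.28834054   60.        ]
rack [ 638.01228886 -211.15709264   60.        ]
rack [ 730.76516105 -214.34253478   60.        ]
rz -0.000  t 4.2 -2.9 186.0 rows>= 3.7
```

>>> send_rows(
  steps="0 0 0 4.2 -3 50 46;0 0 0 4.2 -3 95 46;0 0 0 4.2 -3 130 46;0 0 0 4.2 -3 160 46;0 0 0 4.2 -3 180 46;0 0 0 4.2 -3 187 46;0 0 0 4.2 -3 187 46",
  squeeze=90,
)

```text
time: 6.2
eef_pos: [530.5, -205.7, 51.8]
ee_rot: [-0.001, -0.034, 0.999, 0.0]
contact_force: [-1.0, 0.2, -0.9]
width: 46.3
```

```bash
python3 - <<'E'
from h import *
grab('wrist','w6'); stat()
E
```

```text
t 6.25 p [ 531.5 -206.4   53.1] az -176.18 z [ 0. -0. -1.] F [-0.   0.6  1. ] T [-0.03 -0.    0.01] w 45.7 j [-0.37  0.51 -0.08  0.98  0.   -0.44]
```

View pics/w6.png

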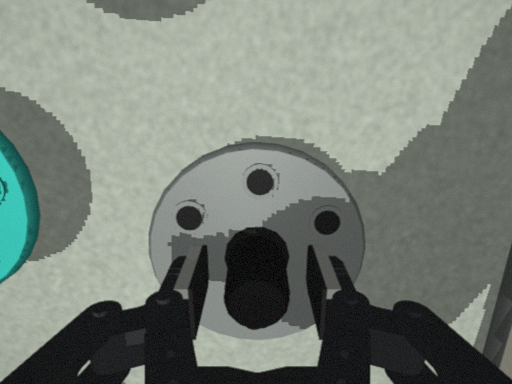

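The knob is centred between the pads, at about (257,280). I'll close and lift slightly.

>>> send_rows(
  steps="0 0 0 0 0 0 15;0 0 0 0 0 0 15;0 0 0 0 0 0 15;0 0 0 0 0 0 15;0 0 0 0 0 0 15;0 0 0 0 0 -10 15;0 0 0 0 0 -30 15;0 0 0 0 0 -60 15;0 0 0 0 0 -100 15;0 0 0 0 0 -150 15;0 0 0 0 0 -187 15;0 0 0 0 0 -187 15",
)

```text
time: 7.45
eef_pos: [533.8, -208.7, 246.6]
ee_rot: [0.006, -0.032, 0.999, -0.003]
contact_force: [0.9, 0.6, -2.5]
width: 23.5
```

```bash
python3 - <<'E'
from h import *
grab('wrist','w7'); stat()
E
```

```text
t 7.5 p [ 532.5 -208.2  243.1] az -176.29 z [ 0.006 -0.003 -1.   ] F [-0.   1.3 -3.4] T [-0.01  0.01  0.04] w 23.4 j [-0.37  0.38  0.22  1.41 -0.   -0.44]
```

View pics/w7.png

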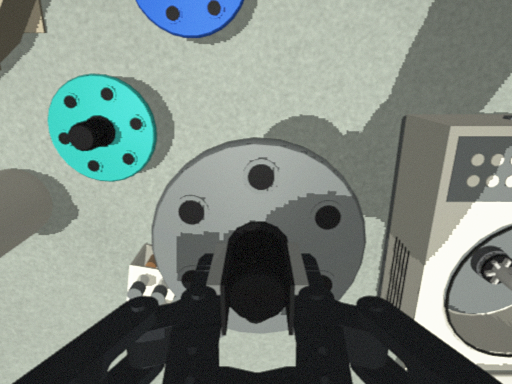

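```bash
python3 - <<'E'
from h import *
d=load('w7'); s=arm.get_state(); zt=s['eef_pos'][2]
H=np.array([onz(d,c,zt-8) for c in [(261,176.5),(327.5,217),(191,212)]])
x,y,r=(lambda a:(a))(cv2.minEnclosingCircle(H[:,:2].astype(np.float32))[0]+(0,))
from scipy.optimize import least_squares
f=lambda p:np.concatenate([H[j,:2]-p[:2]-38*np.array([np.cos(p[2]+k*np.pi/3),np.sin(p[2]+k*np.pi/3)]) for j,k in enumerate([3,4,2])])
q=least_squares(f,[532,-208,0.03]);print(q.x[:2],np.rad2deg(q.x[2]),q.fun.round(1),s['eef_pos'])
rel((531,-207.3,240),183.75,(626.5,49.2,240),168)
E
```

```text
[ 482.706084   -210.91892229] 181.5216170770919 [-25.5  -0.7  12.7   0.6  12.7   0.1] [ 532.47750509 -208.16592401  243.05014294]
rz 0.275  t -112.1 249.7 0.0 rows>= 5.5
```

```bash
python3 - <<'E'
from h import *
d=load('w7'); zt=243.05
H=np.array([onz(d,c,zt-8) for c in [(261,176.5),(327.5,217),(191,212)]])
from scipy.optimize import least_squares
f=lambda p:np.concatenate([H[j,:2]-p[:2]-38*np.array([np.cos(p[2]+k*np.pi/3),np.sin(p[2]+k*np.pi/3)]) for j,k in enumerate([3,2,4])])
q=least_squares(f,[532,-208,0.03]);print(q.x[:2],np.rad2deg(q.x[2]),q.fun.round(1))
E
```

```text
[ 533.35502566 -209.5767935 ] 1.5141888580556806 [-0.2  0.   0.1  0.2  0.1 -0.2]
```

>>> send_rows(
  steps="0 0 0.275 -112.1 249.7 0 15;0 0 0.275 -112.1 249.7 0 15;0 0 0.275 -112.1 249.7 0 15;0 0 0.275 -112.1 249.7 0 15;0 0 0.275 -112.1 249.7 0 15;0 0 0.275 -112.1 249.7 0 15;0 0 0.275 -112.1 249.7 0 15;0 0 0.275 -112.1 249.7 0 15;0 0 0.275 -112.1 249.7 0 15;0 0 0.275 -112.1 249.7 0 15",
)

```text
time: 8.5
eef_pos: [626.0, 47.6, 239.0]
ee_rot: [-0.001, 0.106, 0.994, -0.0]
contact_force: [-0.3, 0.8, -2.8]
width: 23.7
```

```bash
python3 - <<'E'
from h import *
stat(); grab('scene','s8');grab('wrist','w8'); crop('s8',210,120,350,260,4,'c8')
E
```

```text
t 8.5 p [626.   47.6 239. ] az 167.86 z [-0.001 -0.    -1.   ] F [-0.3  0.8 -2.8] T [-0.01 -0.07 -0.03] w 23.7 j [ 0.08  0.5   0.41  1.48 -0.    0.29]
```

View pics/c8.png

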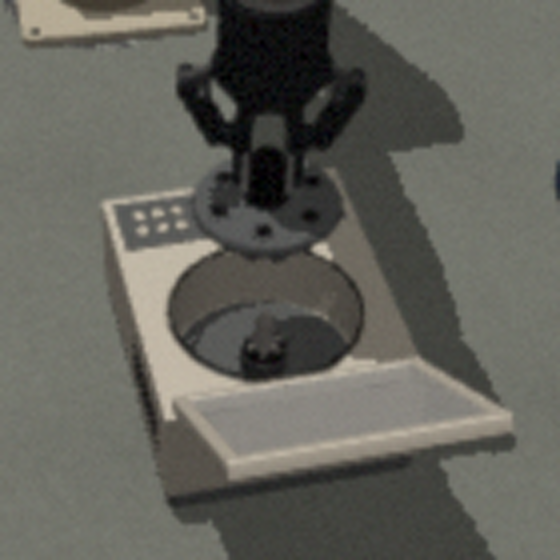

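View pics/w8.png

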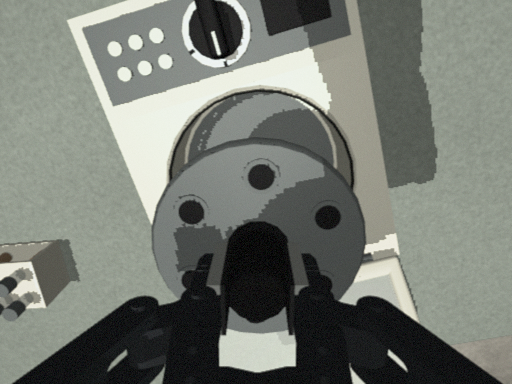

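>>> send_rows(
  steps="0 0 0 0 0 30 15;0 0 0 0 0 55 15;0 0 0 0 0 68 15;0 0 0 0 0 74 15;0 0 0 0 0 80 15;0 0 0 0 0 86 15;0 0 0 0 0 90 15;0 0 0 0 0 90 15",
  squeeze=90,
)

```text
time: 9.4
eef_pos: [626.5, 49.2, 149.3]
ee_rot: [-0.0, 0.105, 0.995, -0.0]
contact_force: [-0.9, 1.0, -1.8]
width: 24.0
```

```bash
python3 - <<'E'
from h import *
stat()
E
```

```text
t 9.4 p [626.5  49.2 149.3] az 167.98 z [-0. -0. -1.] F [-0.9  1.  -1.8] T [-0.01  0.05  0.03] w 24.0 j [0.08 0.54 0.23 1.27 0.   0.29]
```

>>> send_rows(
  steps="0 0 0 0 0 6 15;0 0 0 0 0 11 15;0 0 0 0 0 14 15;0 0 0 0 0 16 15;0 0 0 0 0 16 15",
)

```text
time: 9.9
eef_pos: [626.8, 49.3, 133.2]
ee_rot: [0.0, 0.105, 0.995, 0.0]
contact_force: [1.1, 0.0, -3.6]
width: 23.8
```

```bash
python3 - <<'E'
from h import *
stat()
E
```

```text
t 9.9 p [626.8  49.3 133.2] az 167.98 z [ 0.  0. -1.] F [ 1.1  0.  -3.6] T [ 0.12 -0.34 -0.05] w 23.8 j [0.08 0.55 0.21 1.23 0.   0.29]
```

>>> send_rows(
  steps="0 0 0 0 0 2 15;0 0 0 0 0 4 15;0 0 0 0 0 4 15",
)

```text
time: 10.2
eef_pos: [627.1, 49.2, 130.2]
ee_rot: [0.001, 0.105, 0.995, 0.0]
contact_force: [0.9, 0.7, 3.0]
width: 24.0
```

```bash
python3 - <<'E'
from h import *
stat()
E
```

```text
t 10.2 p [627.1  49.2 130.2] az 167.98 z [ 0.001  0.    -1.   ] F [0.9 0.7 3. ] T [ 0.1  -0.1   0.02] w 24.0 j [0.08 0.55 0.2  1.22 0.   0.29]
```

The rotor is past spline height (TCP 130 against 136) and is touching the washer, so it appears to be meshed. I'll press on.

>>> send_rows(
  steps="0 0 0 0 0 2 15;0 0 0 0 0 4 15;0 0 0 0 0 5 15;0 0 0 0 0 5 15;0 0 0 0 0 5 15",
)

```text
time: 10.7
eef_pos: [627.3, 49.3, 126.3]
ee_rot: [0.001, 0.105, 0.995, 0.0]
contact_force: [-1.2, 0.6, 7.6]
width: 23.7
```

```bash
python3 - <<'E'
from h import *
stat()
E
```

```text
t 10.7 p [627.3  49.3 126.3] az 167.98 z [ 0.003  0.    -1.   ] F [-1.2  0.6  7.6] T [-0.01  0.27 -0.08] w 23.7 j [ 0.08  0.55  0.19  1.21 -0.    0.29]
```

>>> send_rows(
  steps="0 0 0 0 0 1 15;0 0 0 0 0 2 15;0 0 0 0 0 3 15;0 0 0 0 0 3 15",
  squeeze=110,
)

```text
time: 11.1
eef_pos: [627.7, 49.3, 126.1]
ee_rot: [0.003, 0.105, 0.995, 0.0]
contact_force: [-4.0, 0.8, 19.4]
width: 23.4
```

```bash
python3 - <<'E'
from h import *
stat()
E
```

```text
t 11.1 p [627.7  49.3 126.1] az 167.98 z [ 0.005  0.    -1.   ] F [-4.   0.8 19.4] T [-0.11  1.26 -0.02] w 23.4 j [ 0.08  0.55  0.19  1.21 -0.    0.29]
```

```bash
python3 - <<'E'
from h import *
stat(); d=grab('scene','s9');w=grab('wrist','w9'); crop('s9',220,130,340,250,5,'c9')
th=np.linspace(0,2*np.pi,60)
for z,col in((72,(0,255,0)),(83,(0,0,255))):
  for D,f in((d,'s9'),(w,'w9')):
    im=D.setdefault('o',D['frame'].copy()) if 'o' not in D else D['o']
    pts=proj(D,np.c_[626.5+55*np.cos(th),49.2+55*np.sin(th),np.full(60,z+45)])
    if f=='s9':
        D.setdefault('b',cv2.resize(im[130:250,220:340],None,fx=5,fy=5,interpolation=cv2.INTER_CUBIC)); cv2.polylines(D['b'],[np.int32((pts-[220,130]+.5)*5)],True,col,1)
    else: cv2.polylines(im,[np.int32(pts.round())],True,col,1)
cv2.imwrite('pics/o9s.png',d['b']);cv2.imwrite('pics/o9w.png',w['o'])
E
```

```text
t 11.1 p [627.7  49.3 126.1] az 167.98 z [ 0.005  0.    -1.   ] F [-4.   0.8 19.4] T [-0.11  1.26 -0.02] w 23.4 j [ 0.08  0.55  0.19  1.21 -0.    0.29]
```

View pics/o9s.png

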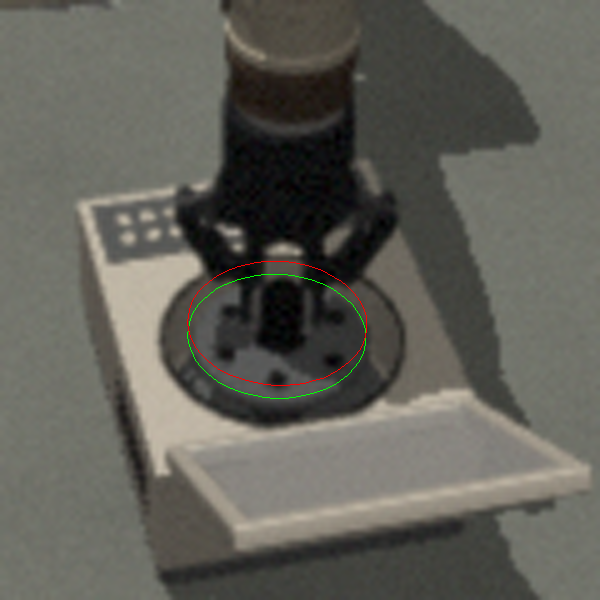

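View pics/o9w.png

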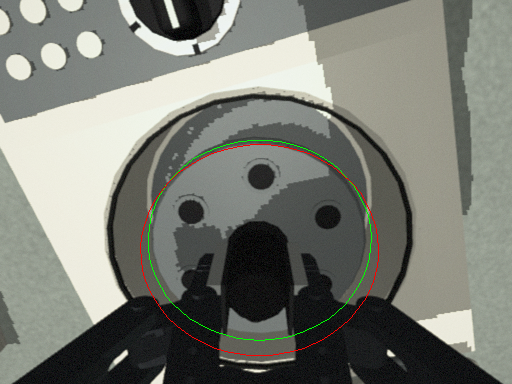

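Both overlays match the home height (green) rather than riding on the splines (red), and the switch pointer still aims at the bowl. I'll hold briefly and do a last check.

>>> send_rows(
  steps="0 0 0 0 0 0 15;0 0 0 0 0 0 15;0 0 0 0 0 0 15;0 0 0 0 0 0 15;0 0 0 0 0 0 15",
)

```text
time: 11.7
eef_pos: [627.7, 49.3, 126.1]
ee_rot: [0.003, 0.105, 0.995, 0.0]
contact_force: [-4.7, -0.0, 18.5]
width: 23.4
```

```bash
python3 - <<'E'
from h import *
stat(); a=grab('top','t10'); b=load('top0')['frame']
dif=cv2.absdiff(cv2.GaussianBlur(a['frame'],(5,5),0),cv2.GaussianBlur(b,(5,5),0)).max(2)
cv2.imwrite('pics/o10.png',np.hstack([a['frame'][120:300,190:440],cv2.cvtColor((dif[120:300,190:440]>15).astype(np.uint8)*255,cv2.COLOR_GRAY2BGR)]))
E
```

```text
t 11.7 p [627.7  49.3 126.1] az 167.98 z [ 0.005  0.    -1.   ] F [-4.7 -0.  18.5] T [-0.11  1.2  -0.05] w 23.4 j [ 0.08  0.55  0.19  1.21 -0.    0.29]
```

View pics/o10.png

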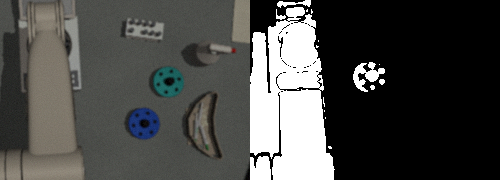

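The pose and force are steady, and in this part of the top view only the rotor and the arm differ from the first picture. Handing in.

```bash
python3 -c "
from plant import arm
print(arm.close_job())"
```

```text
the job is handed in; nothing more can be done
None
```

I turned the centrifuge off, and the rotor is meshed and pressed home. The arm is still gripping the knob so you can lock it. I handed the job in at 11.7 s; no verdict is given.

- **Switch:** I gripped the bar and turned it about 69° anticlockwise through the detent. Later wrist pictures show the pointer aimed at the bowl.
- **Rotor:** I lifted it by the knob, turned it 15.8° to line its slots up with the splines, and lowered it. It went past spline-top height without resistance, so it needed no searching turn. It met the washer about 4 mm higher and then stopped hard.
- **Final hold:** The arm presses with about 18.5–19 N (10 N is enough to seat the washer) with the grip set to 110 N. This stayed steady over the last half second.
- **Home height:** In both the scene and wrist views, the rotor's edge matches the home height, not the 11 mm higher position of riding on the splines.
- **Other objects:** The tube rack, kidney dish, spray bottle and the two coloured rotors look unchanged in the top view. The arm never went near the glove box at low height, but the last comparison did not cover it.

**Small disagreements:** The tool stopped about 1 mm higher than I worked out, and the gripper reads 23.4 mm on the 26 mm knob; it also read low on the switch bar. The tool is tilted about 0.3° under load. The blurrier top camera put the spindle about 5 mm from where the wrist camera did; I used the wrist camera, and the spindle's pilot went in without trouble.

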